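# Stop the dough sheeter, clear the rolling pin, reset the stop

### The arm

A 6-joint arm with a two-finger parallel gripper is mounted at the origin on the work surface. World frame = base frame: x ahead of the robot, y to its left, z up, the work surface at z = 0. Lengths are in m, angles in degrees, forces in N, time in s.
With the tool pointing down it reaches from about 0.4 to 0.825 m from the base axis. Payload 7 kg.
Tool frame: the origin (TCP) lies at the very end of the fingers, on their centre line; the grasp point (between the pads) lies 19 mm behind it; x points along the fingers, z is the direction in which the jaws open and shut, and the axes are right-handed (so a half turn about x gives the same grasp; the last joint's range is limited). The gripper opens to 88 mm and grips with 3 to 60 N. Pads are 19 mm wide; open, the fingers measure 130 mm over their backs; the gripper's body (78 mm by 193 mm) begins 47 mm behind the grasp point.
Start: joints at [-57.29, 20.546, 0.682, 0, -70.136, -16.507], TCP at [0.188, -0.648, 0.227] pointing down, gripper open.
Joint ranges: [-176.03, 176.03], [-82.01, 121.73], [-58.28, 71.71], [-173.87, 95.51], [-174.79, -0.11], [-173.66, 173.66]. Speed limits (degrees/s): [136.94, 136.94, 172.46, 180, 180, 180].

### API

Orientations are given as [roll, pitch, yaw] about the fixed x, y, z axes, in that order (R = Rz(yaw) Ry(pitch) Rx(roll)).
In Python, from plant import * gives the robot as it stands.
- The arm moves only by the tool arm_command, never from a script. Its argument "commands" is one flat list of numbers, 5 for each row, row after row: the shift along the tool's x, y, z in mm, then the turn about the tool's x in degrees, then the opening in per cent of the stroke, from 0 (shut) to 100 (fully open). A call has 1 to 5 rows; each row shifts and turns the pose as measured when the row begins, along the tool's axes as they then stand; what a row does not reach is not made up. A row lasts 1/8 s, in which the tool goes at most 62.5 mm and 10.7 degrees, less where a joint would pass 70% of its speed; a pose out of reach is approached as far as the arm can. A call is refused whole if a number of a shift passes 62.5 or a number of a turn 10.7, either way. A call with a gripper value outside its range is refused whole. The fingers move at their own pace and stop on an object; the grip force is fixed at half the most. Time passes only in rows, so rows that do not move let the fingers close. It gives the time, the measured TCP pose, the force and the opening at its end, in the units of the state.
- get_obs(): the state, without advancing time (a new reading comes with each control period).
- snapshot(name): name is "scene" or "top"; returns a dict with "frame" (384x512x3 uint8, blue, green, red), "fov_y" (degrees; the focal length in pixels is half the picture's height over the tangent of half this angle, whatever the lens; pixels are square), "cx", "cy" (the principal point, pixels), "world_to_cam" (4x4, takes a point from world to camera coordinates). Camera axes: x right, y up, looking along -z (the intrinsics and any distortion apply to the point x, -y, -z); pixel columns grow to the right and rows downward; lengths in m; the calibration is good to about 2 mm. A picture is of the moment at which its call begins. There is no depth.
- close_job(): hands the job in, once; it reports no verdict.
The state is a dict: "clock": time; "joint_pos": joint angles; "qvel": joint speeds; "tau": joint torques, N m; "tool_pos": TCP position; "orientation": TCP orientation; "force": force on the tool from outside, world axes, zero at the start; "moment": the same for the moment, N m; "opening": finger opening in m.
Only numpy, scipy, OpenCV 4.12 (cv2) and the standard library are available. Lean on these libraries where they do the work, as an engineer would, in place of code of your own. Each camera call takes 0.05 s, during which the arm holds its last target. There are 200 camera calls.

### The job

Someone has left the rolling pin lying on the rollers of one of the two dough sheeters. Push that machine's red mushroom stop button fully down so that it latches, then lift the pin out and set it down, without dropping it, in the notches of its wooden rest; only when it lies there, twist the stop head clockwise until it releases, and let go so that it springs back up. Leave the other sheeter's stop alone and do not disturb the cup, the flour shaker or the scraper.

Things in the scene. Friction and masses are not known exactly. Their poses are not given: they have to be found in the camera images.
- sheeter1: one of two identical steel dough sheeters fixed to the bar, 170 deep (x), 262 wide (y), 185 high. Origin under its middle; its front (dial, slot) looks along its -x. Rollers, 50 diameter, lie along y from y = -50 to 122, axes at x = +-26, 155 above the bar; nothing by them tops 185. At y = -131 to -51 is the motor tower, flat top at 185, with the stop button. Either may stand on the left.
- sheeter2: the other, identical sheeter, same frame and sizes, with its own stop button.
- pin: small light-wood rolling pin, 0.11 to 0.20 kg: barrel 40 diameter x 100 long, a handle 18 diameter x 32 long at each end, 164 overall. Origin at its centre on the axis, length along its own y; it may be rolled about that axis. It starts in the valley between the rollers of one sheeter, parallel to them, axis 192 above the bar, 12 above the roller tops.
- rest: dark wooden rolling-pin rest, fixed to the bar: base 80 (x) x 170 (y) x 12 high; two cheeks 14 thick at y = +66 and -66, about 65 high, each with a right-angled V notch open upward (mouth 50 wide along x). Origin under its middle; the pin lies along its y, either way round, a handle in each notch.
- rest_mid (a point): where the centre of the pin comes to lie: over the middle of the rest, 50 above the bar.
- stop1_top (a point): middle of the crown of the red mushroom head on sheeter1's tower: head 40 diameter, 20 tall, straight flank from 2 to 13 above its underside. Crown 221 above the bar when out, 215 when latched in; the underside is then 10 above the tower top. Nothing else stands on the tower.
- stop2_top (a point): the same point on sheeter2's stop button.
- stop1 (a joint): how far sheeter1's stop button is pushed in, m: 0 out, 0.006 fully in. It resists with about 10 N at the start, then ever less, snaps over a little past half way, goes to a hard stop and stays latched there (a push of 15 to 25 N is sure and safe). Turning the head releases it.
- stop1_head (a joint): turn of sheeter1's mushroom head, rad: 0 at rest, growing clockwise seen from above, end stop at 0.8. A light spring turns it back when let go. On a latched button a turn lifts the head 6 mm per rad; past about 0.45 rad it springs out by itself (fingers gripping it may hold it back until they open). Turn it nearly to the end stop; 0.3 N m is ample.
- stop2 (a joint): the same for sheeter2's stop button.
- stop2_head (a joint): the same for sheeter2's mushroom head.
- cup: white coffee mug, 76 diameter x 60 high, on a saucer 136 across; origin under its middle. Leave it.
- shaker: aluminium flour shaker, 72 diameter x 100 high; origin under its middle. Leave it.
- scraper: bench scraper lying flat, steel blade 75 x 115 and a wooden grip bar 23 thick; origin under its middle. Leave it.

How it is judged (in metres and radians):
On the way, in this order (a step that is already met when the one before it is completed fails the run):
1. the stop of the sheeter with the pin is pushed fully in, with the pin still lying on the rollers (value of joint stop1 above 0.005 m and distance of pin from where it was at the start of the episode below 0.02 m), for 0.2 s.
2. the pin lies in the notches of its rest, let go, while the stop is still latched in (value of joint stop1 above 0.005 m and distance between pin and rest_mid below 0.014 m and angle between the y axis of pin and the y axis of rest, either way round below 0.12 rad and linear speed of pin below 0.03 m/s and contact force between the fingers and pin below 0.1 N), for 0.2 s.
3. the stop's head is twisted clockwise (value of joint stop1_head above 0.35 rad), for 0.05 s.
At the end, for the whole second after the job is handed in: The stop button of the sheeter that held the pin is out again (within 1 mm) with its head turned back (within 0.15 rad), the other stop is out (within 1 mm), and the pin lies at rest in both notches of its rest (centre within 14 mm of the rest's mid point, within 0.12 rad of the rest's length) (value of joint each of stop1, stop2 below 0.001 m and value of joint stop1_head below 0.15 rad and distance between pin and rest_mid below 0.014 m and angle between the y axis of pin and the y axis of rest, either way round below 0.12 rad and linear speed of pin below 0.03 m/s); the robot touches nothing.
It fails at once if the other sheeter's stop is pushed in (more than 2.5 mm) or its head turned (more than 0.3 rad) (value of joint stop2 above 0.0025 m or value of joint stop2_head above 0.3 rad).
It fails at once if the pin is dropped: it moves faster than 0.6 m/s out of the fingers (a fall of about 18 mm) (linear speed of pin above 0.6 m/s and contact force between the fingers and pin below 0.1 N).
It fails at once if the cup, shaker or scraper is moved by more than 30 mm (distance of any of cup, shaker, scraper from where it was at the start of the episode above 0.03 m).
It also fails if it takes over 72 s, if anything falls off the work surface, if the arm or the gripper's body presses on something with over 40 N, if the wrist force passes 120 N, or if a joint passes its speed limit or range.

## Working session

There is one attempt and no reset: what is moved stays moved. The work goes in short steps, Python scripts to look and compute and a tool call to move; the robot and the scene stay as the last step left them, time stands still between calls to the robot, and variables do not carry over. Pictures are saved under pics/ and viewed, about 8 in all and at most 12, crops included, and the job is handed in when it is done.

Besides the shell and the picture viewer there is one more tool, called after "Request:" as name(argument=value, ...), one argument or row to a line, values as JSON. arm_command: Moves the arm, as the interface text tells. Its arguments: {"type":"object","properties":{"commands":{"type":"array"}},"required":["commands"]}

```bash
mkdir -p pics; python3 - <<'E'
from plant import *
import cv2
for n in("scene","top"):
    s=snapshot(n);cv2.imwrite(f"pics/{n}0.png",s["frame"]);print(n,s["fov_y"],s["cx"],s["cy"],s["world_to_cam"].tolist() if hasattr(s["world_to_cam"],"tolist") else s["world_to_cam"],[k for k in s])
print(get_obs())
E
```

```text
scene 48.59886584269735 255.7630323872211 195.57697312291302 [[-0.37364004393596584, 0.9275610145824036, -0.004866394393333318, 0.19564894960628854], [-0.7241864367512546, -0.2884304071341297, 0.6263879828556431, 0.2794621927577909], [0.5796094567836612, 0.23756781025067777, 0.779496256013874, -1.4333598510480234], [0.0, 0.0, 0.0, 1.0]] ['frame', 'fov_y', 'cx', 'cy', 'world_to_cam']
top 52.234987380282135 247.0193051184474 191.7023047652009 [[0.014937182541489048, -0.9998513624733103, -0.008610083506416025, -0.01975729819553347], [0.9935509065622651, 0.01387397836886203, 0.11253492255083165, -0.524224093261041], [-0.11239873952595536, -0.01023551095381055, 0.9936104657603455, -1.070356663281573], [0.0, 0.0, 0.0, 1.0]] ['frame', 'fov_y', 'cx', 'cy', 'world_to_cam']
{'clock': 0.1, 'joint_pos': array([-5.72917358e+01,  2.05866383e+01,  6.40451603e-01, -1.78295718e-02,
       -7.01359526e+01, -1.65070180e+01]), 'qvel': array([ 0.03041383,  0.0648802 ,  0.16999671,  0.03296979,  0.0078082 ,
       -0.02976147]), 'tau': array([-1.09049433e-03, -5.84160948e+01,  2.93750453e+01,  7.01544866e+00,
        1.02289821e-02, -1.69371827e-05]), 'tool_pos': array([ 0.18819305, -0.64779049,  0.22573476]), 'orientation': array([  4.97457494,  89.91616742, 111.16975078]), 'force': array([-0.44563144,  0.47946698, -0.53720629]), 'moment': array([ 0.00315361, -0.03586627, -0.00467346]), 'opening': 0.08732688303319613}
```

View pics/scene0.png

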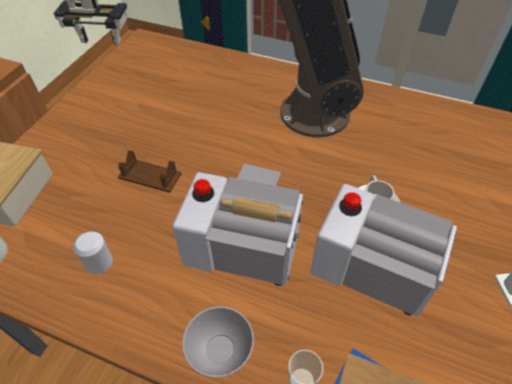

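View pics/top0.png

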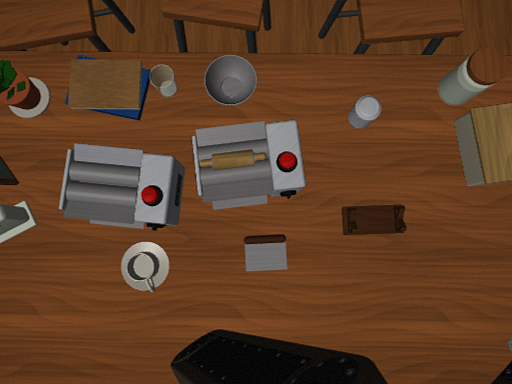

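Top: the pinned sheeter is the right-hand one, with its stop at about (287,160), the pin at about (233,159) and the rest at about (374,220). Next, a zoom for finer pixels.

```bash
cat > h.py <<'E'
import numpy as np, cv2
from plant import *
def cam(s):
    f=s["frame"].shape[0]/2/np.tan(np.radians(s["fov_y"])/2)
    return f,s["cx"],s["cy"],np.array(s["world_to_cam"])
def proj(s,P):
    f,cx,cy,T=cam(s);p=(T[:3,:3]@np.atleast_2d(P).T).T+T[:3,3]
    return np.c_[cx+f*p[:,0]/-p[:,2],cy-f*p[:,1]/-p[:,2]]
def at(s,uv,z):
    f,cx,cy,T=cam(s);R=T[:3,:3];c=-R.T@T[:3,3]
    d=R.T@np.array([(uv[0]-cx)/f,-(uv[1]-cy)/f,-1]);return (c+d*(z-c[2])/d[2]).round(4)
E
python3 - <<'E'
from h import *
t=snapshot("top");s=snapshot("scene")
cv2.imwrite("pics/t1.png",cv2.resize(t["frame"][105:255,180:420],None,fx=3.3,fy=3.3,interpolation=cv2.INTER_CUBIC))
cv2.imwrite("pics/s1.png",cv2.resize(s["frame"][140:290,110:310],None,fx=4,fy=4,interpolation=cv2.INTER_CUBIC))
for n,i in(("top",t),("scene",s)):
    b=i["frame"].astype(int);m=((b[...,2]>110)&(b[...,1]<60)&(b[...,0]<60)).astype(np.uint8)
    k,_,st,c=cv2.connectedComponentsWithStats(m)
    for j in range(1,k):
        if st[j,4]>100: print(n,st[j],c[j].round(1),at(i,c[j],.212))
E
```

```text
top [  0  70  29  34 347] [15.4 90.3] [0.7432 0.5508 0.212 ]
top [279 153  16  15 179] [286.9 160. ] [ 0.5804 -0.107   0.212 ]
top [142 187  14  16 173] [148.4 194.7] [0.4936 0.2168 0.212 ]
scene [195 180  16  13 171] [202.2 186.5] [ 0.5827 -0.1048  0.212 ]
scene [344 193  16  14 172] [352.3 199.6] [0.495  0.2171 0.212 ]
```

View pics/t1.png

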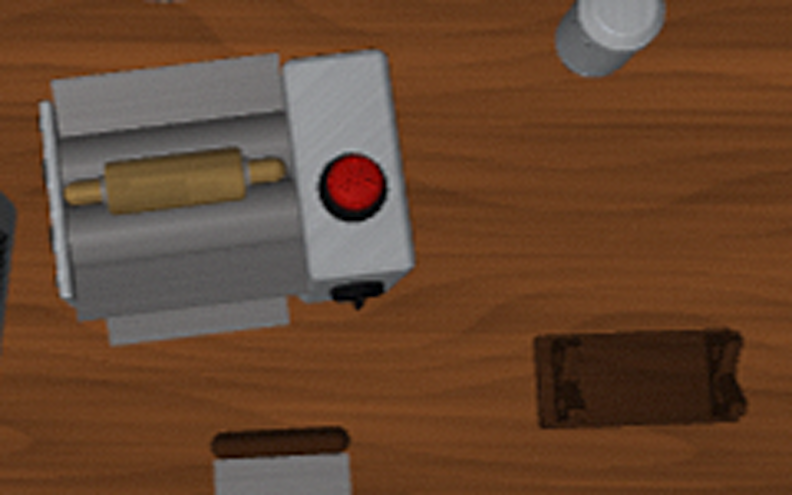

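View pics/s1.png

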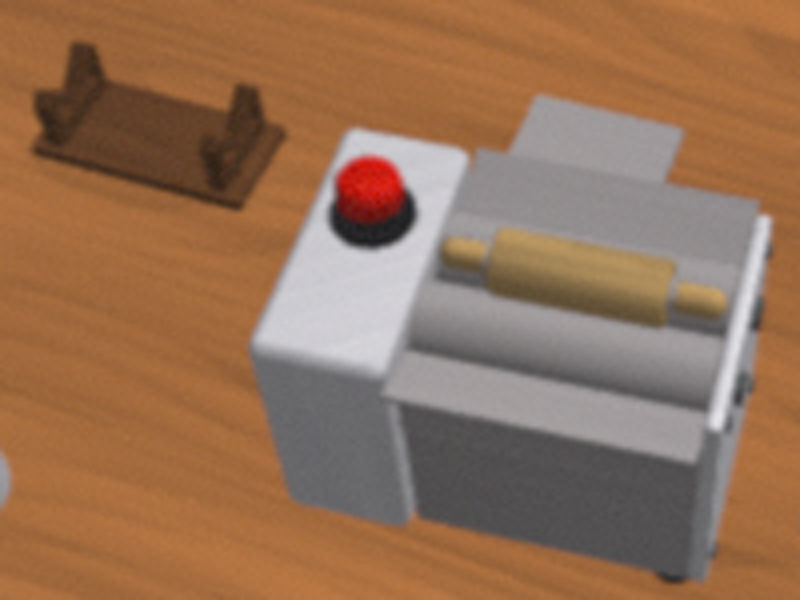

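Top crop: pin tips (66,194)/(287,169), rest base corners (541,428), (535,335). Scene crop: pin tips (444,250)/(725,303), rest base near-edge corners (37,150), (240,207) and (285,132).

```bash
python3 - <<'E'
from h import *
t=snapshot("top");s=snapshot("scene")
T=lambda x,y:(180+x/3.3-.35,105+y/3.3-.35)
S=lambda x,y:(110+x/4-.375,140+y/4-.375)
for a,z in(((66,194),.192),((287,169),.192),((106,188),.192),((243,176),.192),((541,428),.012),((535,335),.012),((535,335),.0),((553,380),.06),((742,418),.06),((738,333),.06),((712,375),.06)):print("T",a,z,at(t,T(*a),z))
for a,z in(((444,250),.192),((725,303),.192),((37,150),.012),((240,207),.012),((285,132),.012),((83,45),.065),((246,87),.065)):print("S",a,z,at(s,S(*a),z))
E
```

```text
T (66, 194) 0.192 [0.5731 0.1015 0.192 ]
T (287, 169) 0.192 [ 0.5938 -0.0599  0.192 ]
T (106, 188) 0.192 [0.578  0.0723 0.192 ]
T (243, 176) 0.192 [ 0.5882 -0.0278  0.192 ]
T (541, 428) 0.012 [ 0.4095 -0.2854  0.012 ]
T (535, 335) 0.012 [ 0.4889 -0.2813  0.012 ]
T (535, 335) 0.0 [ 0.4899 -0.2841  0.    ]
T (553, 380) 0.06 [ 0.4484 -0.2844  0.06  ]
T (742, 418) 0.06 [ 0.4197 -0.4377  0.06  ]
T (738, 333) 0.06 [ 0.4891 -0.4365  0.06  ]
T (712, 375) 0.06 [ 0.4544 -0.4143  0.06  ]
S (444, 250) 0.192 [ 0.5943 -0.0554  0.192 ]
S (725, 303) 0.192 [0.5708 0.1027 0.192 ]
S (37, 150) 0.012 [ 0.4976 -0.4409  0.012 ]
S (240, 207) 0.012 [ 0.4901 -0.2768  0.012 ]
S (285, 132) 0.012 [ 0.415 -0.281  0.012]
S (83, 45) 0.065 [ 0.4336 -0.4279  0.065 ]
S (246, 87) 0.065 [ 0.4267 -0.2975  0.065 ]
```

```bash
cat >> h.py <<'E'
from scipy.spatial.transform import Rotation as Ro
def plan(target,az=None,n=None,smax=60,show=True):
    """rows (shift mm in tool axes, turn deg) from present pose to target; az = world azimuth of tool z"""
    o=get_obs();R=Ro.from_euler("xyz",o["orientation"],degrees=True).as_matrix();p=np.array(o["tool_pos"])
    cur=np.degrees(np.arctan2(R[1,2],R[0,2]))
    turn=0 if az is None else -((az-cur+180)%360-180)
    d=(np.array(target)-p)*1000
    n=n or int(max(np.ceil(np.abs(d).max()/smax),np.ceil(abs(turn)/10.6),1))
    print("clock",round(o["clock"],2),"pos",p.round(4),"az",cur.round(1),"tilt",(R[:,0]*57.3).round(2),"open",round(o["opening"],4),"F",np.round(o["force"],1),"j6",round(o["joint_pos"][5],1),"n",n)
    for i in range(n):
        s=R.T@d/n;print([float(x) for x in s.round(1)]+[round(float(turn/n),1)])
        R=R@Ro.from_euler("x",turn/n,degrees=True).as_matrix()
E
python3 - <<'E'
from h import *
plan((.5815,-.106,.27),186.7,n=14)
E
```

```text
clock 0.3 pos [ 0.1883 -0.6481  0.2263] az 106.2 tilt [-1.00e-02  3.00e-02 -5.73e+01] open 0.0874 F [-0.3  0.5  0.1] j6 -16.5 n 14
[-3.1, -37.8, 29.3, -5.7]
[-3.1, -40.5, 25.4, -5.7]
[-3.1, -42.9, 21.2, -5.7]
[-3.1, -44.8, 16.8, -5.7]
[-3.1, -46.2, 12.3, -5.7]
[-3.1, -47.2, 7.6, -5.7]
[-3.1, -47.8, 2.8, -5.7]
[-3.1, -47.8, -2.0, -5.7]
[-3.1, -47.3, -6.8, -5.7]
[-3.1, -46.4, -11.5, -5.7]
[-3.1, -45.0, -16.1, -5.7]
[-3.1, -43.2, -20.5, -5.7]
[-3.1, -40.9, -24.7, -5.7]
[-3.1, -38.2, -28.7, -5.7]
```

Request:
arm_command(
  commands=[-8,-38,29,-5.7,0,-8,-40,25,-5.7,0,-8,-43,21,-5.7,0,-8,-45,17,-5.7,0,-5,-46,12,-5.7,0],
)

```text
clock: 0.92
tool_pos: [0.33, -0.4517, 0.2622]
orientation: [-10.7, 89.8, 124.6]
force: [0.8, -1.6, -0.6]
opening: 0.0432
```

Request:
arm_command(
  commands=[-3,-47,8,-5.7,0,-3,-48,3,-5.7,0,-3,-48,-2,-5.7,0,-3,-47,-7,-5.7,0,-3,-46,-11,-5.7,0],
)

```text
clock: 1.55
tool_pos: [0.4712, -0.2496, 0.2795]
orientation: [-107.5, 89.9, 57.2]
force: [0.2, -0.4, 0.5]
opening: 0.0007
```

```bash
python3 - <<'E'
from h import *
plan((.5815,-.106,.25),186.7)
E
```

```text
clock 1.55 pos [ 0.4712 -0.2496  0.2795] az 164.7 tilt [  0.06   0.1  -57.3 ] open 0.0007 F [ 0.2 -0.4  0.5] j6 -8.3 n 3
[10.0, -55.8, -22.9, -7.3]
[10.0, -52.5, -29.8, -7.3]
[10.0, -48.2, -36.2, -7.3]
```

Request:
arm_command(
  commands=[6,-56,-23,-7.3,0,6,-52,-30,-7.3,0,6,-40,-30,-7.3,0,0,0,0,0,0],
)

```text
clock: 2.05
tool_pos: [0.5793, -0.1066, 0.2623]
orientation: [-164.7, 89.8, 23.0]
force: [-0.5, -0.3, 0.9]
opening: 0.0006
```

```bash
python3 - <<'E'
from h import *
plan((.5815,-.106,.226),186.7,n=2)
t=snapshot("top");s=snapshot("scene")
a=cv2.resize(t["frame"][120:200,240:340],None,fx=4,fy=4,interpolation=cv2.INTER_CUBIC)
b=cv2.resize(s["frame"][140:220,155:255],None,fx=4,fy=4,interpolation=cv2.INTER_CUBIC)
cv2.imwrite("pics/a2.png",np.hstack([a,b]))
E
```

```text
clock 2.05 pos [ 0.5793 -0.1066  0.2623] az -172.3 tilt [  0.2    0.09 -57.3 ] open 0.0006 F [-0.5 -0.3  0.9] j6 -0.9 n 2
[18.1, -0.2, -1.1, 0.5]
[18.1, -0.2, -1.1, 0.5]
```

View pics/a2.png

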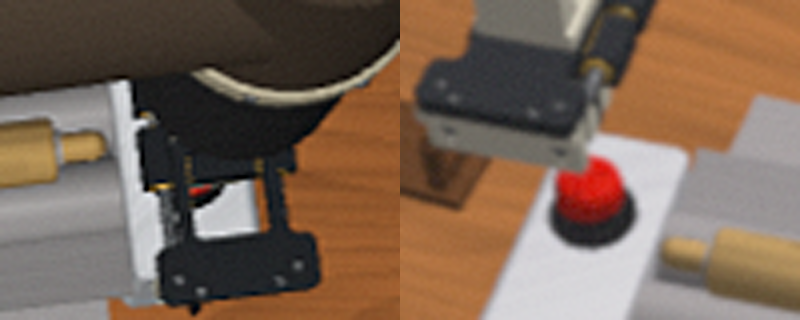

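The gripper stands over the stop, with the fingers just above the red head in the scene half. I'll descend and feel for contact.

Request:
arm_command(
  commands=[18,0,-1,0,0,17,0,-1,0,0,0,0,0,0,0],
)

```text
clock: 2.52
tool_pos: [0.579, -0.1109, 0.2283]
orientation: [-175.9, 89.7, 11.3]
force: [-0.1, -0.6, 0.9]
opening: 0.0007
```

Request:
arm_command(
  commands=[3,0,0,0,0,3,0,0,0,0],
)

```text
clock: 2.78
tool_pos: [0.5793, -0.1118, 0.2233]
orientation: [179.8, 89.6, 6.9]
force: [-1.0, -0.0, 0.2]
opening: -0.0
```

Request:
arm_command(
  commands=[0,-5,-2,0,0,3,-1,0,0,0,3,0,0,0,0],
)

```text
clock: 3.15
tool_pos: [0.5813, -0.1055, 0.2194]
orientation: [172.7, 89.4, -0.2]
force: [-4.1, -0.2, 7.0]
opening: 0.0003
```

Request:
arm_command(
  commands=[3,0,0,0,0,3,0,0,0,0],
)

```text
clock: 3.4
tool_pos: [0.5819, -0.1053, 0.215]
orientation: [169.7, 89.3, -3.1]
force: [-7.5, 3.6, 20.3]
opening: 0.0002
```

Request:
arm_command(
  commands=[2,0,0,0,0,1,0,0,0,0],
)

```text
clock: 3.65
tool_pos: [0.5818, -0.1052, 0.2153]
orientation: [166.7, 89.2, -6.1]
force: [-3.4, 1.4, 6.4]
opening: 0.0007
```

Request:
arm_command(
  commands=[-15,0,0,0,0,-20,0,0,0,60,-20,0,0,0,75,0,0,0,0,75],
)

```text
clock: 4.15
tool_pos: [0.5818, -0.1048, 0.2736]
orientation: [167.3, 89.1, -5.4]
force: [-0.9, -0.9, -0.8]
opening: 0.0252
```

```bash
python3 - <<'E'
from h import *
plan((.583,.0215,.25),187)
t=snapshot("top");s=snapshot("scene")
a=cv2.resize(t["frame"][120:200,240:340],None,fx=4,fy=4,interpolation=cv2.INTER_CUBIC)
b=cv2.resize(s["frame"][140:220,155:255],None,fx=4,fy=4,interpolation=cv2.INTER_CUBIC)
cv2.imwrite("pics/a3.png",np.hstack([a,b]))
E
```

```text
clock 4.15 pos [ 0.5818 -0.1048  0.2736] az -172.7 tilt [  0.88  -0.08 -57.29] open 0.0252 F [-0.9 -0.9 -0.8] j6 -1.7 n 3
[7.8, -41.7, -5.6, 0.1]
[7.8, -41.7, -5.5, 0.1]
[7.8, -41.8, -5.5, 0.1]
```

View pics/a3.png

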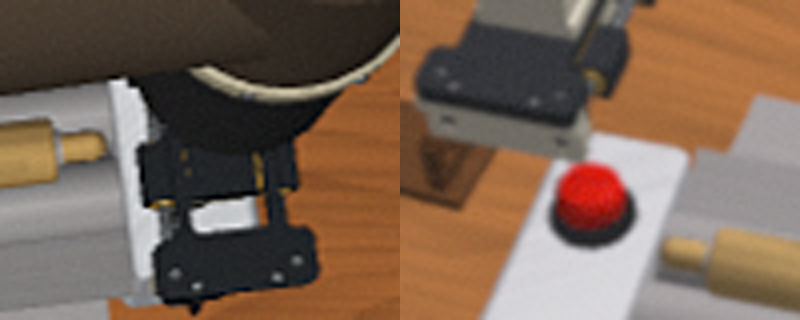

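The red head sits about 8 crop px (2 px, ~6 mm) lower than before, so it is latched. Moving on to the pin.

Request:
arm_command(
  commands=[5,-42,-5,0,75,5,-42,-5,0,75,5,-42,-5,0,75,0,0,0,0,75],
)

```text
clock: 4.75
tool_pos: [0.5785, 0.0249, 0.2519]
orientation: [155.1, 89.6, -17.8]
force: [0.5, -0.5, 0.2]
opening: 0.0649
```

```bash
python3 - <<'E'
from h import *
plan((.583,.0215,.205),187)
t=snapshot("top");s=snapshot("scene")
a=cv2.resize(t["frame"][110:200,180:290],None,fx=3.6,fy=3.6,interpolation=cv2.INTER_CUBIC)
b=cv2.resize(s["frame"][140:230,195:305],None,fx=3.6,fy=3.6,interpolation=cv2.INTER_CUBIC)
cv2.imwrite("pics/a4.png",np.hstack([a,b]))
E
```

```text
clock 4.75 pos [0.5785 0.0249 0.2519] az -172.9 tilt [  0.38  -0.12 -57.3 ] open 0.0649 F [ 0.5 -0.5  0.2] j6 -15.0 n 1
[47.0, 3.8, -3.8, 0.1]
```

View pics/a4.png

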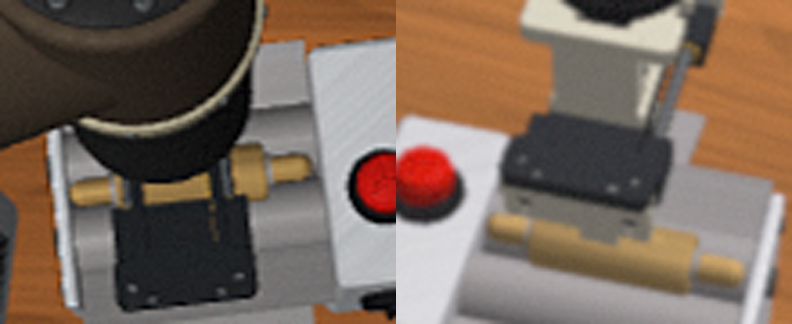

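The pin is straddled by the fingers and square to them. Descending.

Request:
arm_command(
  commands=[22,2,-4,0,75,22,2,0,0,75,0,0,0,0,75],
)

```text
clock: 5.22
tool_pos: [0.5836, 0.0167, 0.2075]
orientation: [152.2, 89.6, -21.0]
force: [0.4, 0.4, -0.1]
opening: 0.0656
```

```bash
python3 - <<'E'
from h import *
plan((.583,.0215,.184),187)
E
```

```text
clock 5.22 pos [0.5836 0.0167 0.2075] az -173.1 tilt [  0.41  -0.16 -57.3 ] open 0.0656 F [ 0.4  0.4 -0.1] j6 -14.3 n 1
[23.5, -4.9, 0.2, -0.1]
```

Request:
arm_command(
  commands=[12,-5,0,0,75,9,-1,0,0,75,2,0,0,0,75],
)

```text
clock: 5.6
tool_pos: [0.5839, 0.0222, 0.1848]
orientation: [158.7, 89.4, -14.5]
force: [-0.0, 0.7, -0.1]
opening: 0.0657
```

```bash
python3 - <<'E'
from h import *
plan((.583,.0215,.184),187)
E
```

```text
clock 5.6 pos [0.5839 0.0222 0.1848] az -173.2 tilt [  0.54  -0.14 -57.3 ] open 0.0657 F [-0.   0.7 -0.1] j6 -14.9 n 1
[0.8, 0.6, 1.0, -0.2]
```

Request:
arm_command(
  commands=[1,0,0,0,75,0,0,0,0,20,0,0,0,0,20,0,0,0,0,20,0,0,0,0,20],
)

```text
clock: 6.22
tool_pos: [0.5836, 0.0223, 0.1846]
orientation: [158.7, 89.4, -14.4]
force: [-3.7, 0.3, 1.0]
opening: 0.0392
```

Request:
arm_command(
  commands=[0,0,0,0,10,-3,0,0,0,10,-10,0,0,0,10,-15,0,0,0,10,0,0,0,0,10],
)

```text
clock: 6.85
tool_pos: [0.5843, 0.0225, 0.215]
orientation: [163.0, 89.3, -10.2]
force: [0.4, 0.2, -1.3]
opening: 0.0394
```

```bash
python3 - <<'E'
from h import *
plan((.583,.0215,.28),187)
t=snapshot("top");s=snapshot("scene")
a=cv2.resize(t["frame"][110:200,180:290],None,fx=3.6,fy=3.6,interpolation=cv2.INTER_CUBIC)
b=cv2.resize(s["frame"][140:230,195:305],None,fx=3.6,fy=3.6,interpolation=cv2.INTER_CUBIC)
cv2.imwrite("pics/a5.png",np.hstack([a,b]))
E
```

```text
clock 6.85 pos [0.5843 0.0225 0.215 ] az -173.2 tilt [  0.65  -0.12 -57.3 ] open 0.0394 F [ 0.4  0.2 -1.3] j6 -14.9 n 2
[-32.5, 0.5, 0.3, -0.1]
[-32.5, 0.5, 0.3, -0.1]
```

View pics/a5.png

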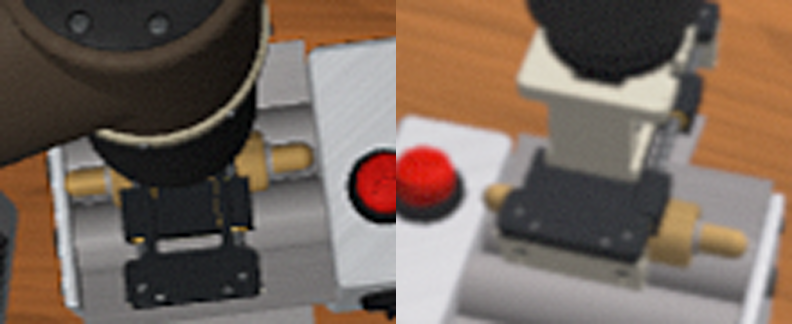

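Pin is held: opening 39 mm, about 1.3 N of weight, raised evenly off the rollers. Tips in the top half are at (66,184) and (313,157).

Request:
arm_command(
  commands=[-30,0,0,0,10,-30,0,0,0,10,0,0,0,0,10],
)

```text
clock: 7.32
tool_pos: [0.5818, 0.0224, 0.2731]
orientation: [146.0, 89.6, -27.2]
force: [1.0, -0.1, -2.6]
opening: 0.0394
```

```bash
python3 - <<'E'
from h import *
t=snapshot("top")
for a in((66,184),(313,157),(189.5,170.5)):print(at(t,(180+a[0]/3.6-.36,110+a[1]/3.6-.36),.2225))
plan((.453,-.364,.25),182.8,smax=40)
E
```

```text
[0.5738 0.1015 0.2225]
[ 0.5937 -0.0585  0.2225]
[0.5837 0.0215 0.2225]
clock 7.38 pos [0.581  0.0224 0.2715] az -173.2 tilt [  0.18  -0.18 -57.3 ] open 0.0393 F [-0.1  0.  -1.4] j6 -14.9 n 10
[2.2, 36.8, 17.3, 0.4]
[2.2, 37.0, 17.0, 0.4]
[2.2, 37.1, 16.8, 0.4]
[2.2, 37.2, 16.5, 0.4]
[2.2, 37.3, 16.2, 0.4]
[2.2, 37.4, 16.0, 0.4]
[2.2, 37.5, 15.7, 0.4]
[2.2, 37.6, 15.5, 0.4]
[2.2, 37.8, 15.2, 0.4]
[2.2, 37.9, 14.9, 0.4]
```

Request:
arm_command(
  commands=[-2,20,9,0,10,-2,35,17,0.5,10,0,37,17,0.5,10,0,37,17,0.5,10,0,37,16,0.5,10],
)

```text
clock: 8.0
tool_pos: [0.5175, -0.156, 0.2697]
orientation: [22.7, 89.5, -152.3]
force: [-0.1, -0.6, -1.2]
opening: 0.0394
```

Request:
arm_command(
  commands=[0,37,16,0.5,10,0,37,16,0.5,10,0,37,15,0.5,10,0,35,15,0.5,10,0,25,10,0,10],
)

```text
clock: 8.62
tool_pos: [0.4482, -0.3398, 0.2653]
orientation: [1.2, 89.1, -176.2]
force: [-0.5, -0.3, -1.5]
opening: 0.0389
```

```bash
python3 - <<'E'
from h import *
plan((.453,-.364,.17),182.8,smax=30)
E
```

```text
clock 8.62 pos [ 0.4482 -0.3398  0.2653] az -177.3 tilt [ -0.91  -0.06 -57.29] open 0.0389 F [-0.5 -0.3 -1.5] j6 19.6 n 4
[23.8, 6.1, -1.3, -0.0]
[23.8, 6.1, -1.3, -0.0]
[23.8, 6.1, -1.3, -0.0]
[23.8, 6.1, -1.3, -0.0]
```

Request:
arm_command(
  commands=[24,6,-1,0,10,25,6,-1,0,10,25,6,-1,0,10,25,5,-1,0,10,0,0,0,0,10],
)

```text
clock: 9.25
tool_pos: [0.4433, -0.3668, 0.1584]
orientation: [-8.8, 88.6, 173.5]
force: [-1.0, -0.3, -1.0]
opening: 0.0397
```

```bash
python3 - <<'E'
from h import *
plan((.453,-.364,.1),182.8,smax=30)
t=snapshot("top");s=snapshot("scene")
a=cv2.resize(t["frame"][180:270,310:420],None,fx=3.6,fy=3.6,interpolation=cv2.INTER_CUBIC)
b=cv2.resize(s["frame"][120:210,95:205],None,fx=3.6,fy=3.6,interpolation=cv2.INTER_CUBIC)
cv2.imwrite("pics/a6.png",np.hstack([a,b]))
E
```

```text
clock 9.25 pos [ 0.4433 -0.3668  0.1584] az -177.7 tilt [ -1.36   0.16 -57.28] open 0.0397 F [-1.  -0.3 -1. ] j6 22.0 n 2
[29.1, -1.1, -5.6, -0.3]
[29.1, -1.1, -5.6, -0.3]
```

View pics/a6.png

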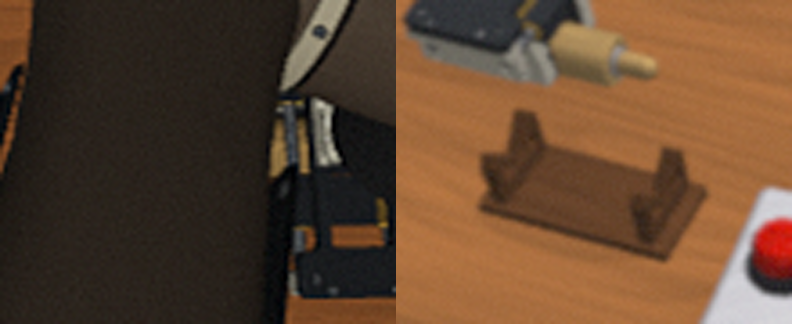

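```bash
python3 - <<'E'
from h import *
s=snapshot("scene")
U=lambda x,y:(95+(x-396)/3.6-.36,120+y/3.6-.36)
for a,z in(((672,152),.065),((640,195),.065),((522,113),.065),((487,155),.065),((480,206),.012),((664,257),.012),((706,188),.012),((480,210),0),((664,261),0),((655,69),.166)):print(a,at(s,U(*a),z))
E
```

```text
(672, 152) [ 0.4281 -0.2961  0.065 ]
(640, 195) [ 0.4772 -0.2968  0.065 ]
(522, 113) [ 0.4349 -0.4296  0.065 ]
(487, 155) [ 0.4848 -0.4299  0.065 ]
(480, 206) [ 0.4977 -0.4439  0.012 ]
(664, 257) [ 0.4895 -0.2788  0.012 ]
(706, 188) [ 0.4125 -0.2828  0.012 ]
(480, 210) [ 0.4935 -0.4503  0.    ]
(664, 261) [ 0.4852 -0.2835 -0.    ]
(655, 69) [ 0.4375 -0.2867  0.166 ]
```

Request:
arm_command(
  commands=[25,-1,-8,-0.5,10,25,-1,-8,-0.5,10,0,0,0,0,10],
)

```text
clock: 9.78
tool_pos: [0.4635, -0.3656, 0.1156]
orientation: [15.9, 89.3, -160.7]
force: [-0.5, 0.4, -1.9]
opening: 0.0396
```

```bash
python3 - <<'E'
from h import *
plan((.456,-.364,.055),183.1,smax=30)
E
```

```text
clock 9.78 pos [ 0.4635 -0.3656  0.1156] az -176.6 tilt [ -0.63  -0.22 -57.3 ] open 0.0396 F [-0.5  0.4 -1.9] j6 22.2 n 3
[20.2, -0.7, 2.2, 0.1]
[20.2, -0.7, 2.2, 0.1]
[20.2, -0.7, 2.2, 0.1]
```

Request:
arm_command(
  commands=[18,-1,2,0,10,18,0,2,0,10,12,0,2,0,10,0,0,0,0,10],
)

```text
clock: 10.28
tool_pos: [0.46, -0.3668, 0.0739]
orientation: [70.6, 89.5, -105.9]
force: [-0.2, 0.6, -0.8]
opening: 0.0392
```

```bash
python3 - <<'E'
from h import *
plan((.456,-.364,.045),183.1,smax=30)
E
```

```text
clock 10.28 pos [ 0.46   -0.3668  0.0739] az -176.5 tilt [ -0.14  -0.49 -57.3 ] open 0.0392 F [-0.2  0.6 -0.8] j6 22.3 n 1
[28.8, -3.3, 3.7, 0.4]
```

Request:
arm_command(
  commands=[10,-2,4,0,10,7,-1,0,0,10,5,0,0,0,10,0,0,0,0,10],
)

```text
clock: 10.78
tool_pos: [0.4566, -0.3646, 0.0523]
orientation: [86.8, 89.4, -89.7]
force: [-0.2, 0.1, -1.6]
opening: 0.0392
```

```bash
python3 - <<'E'
from h import *
plan((.456,-.364,.045),183.1,smax=30)
E
```

```text
clock 10.78 pos [ 0.4566 -0.3646  0.0523] az -176.5 tilt [  0.    -0.56 -57.3 ] open 0.0392 F [-0.2  0.1 -1.6] j6 22.1 n 1
[7.3, -0.7, 0.5, 0.4]
```

Request:
arm_command(
  commands=[4,0,0,0,10,3,0,0,0,10,2,0,0,0,10],
)

```text
clock: 11.15
tool_pos: [0.4559, -0.3652, 0.0465]
orientation: [80.2, 89.4, -96.2]
force: [-7.7, 6.1, 18.3]
opening: 0.0393
```

Request:
arm_command(
  commands=[2,0,0,0,10,0,0,0,0,10],
)

```text
clock: 11.4
tool_pos: [0.4554, -0.3654, 0.0467]
orientation: [80.7, 89.3, -95.7]
force: [-1.1, 0.8, -0.3]
opening: 0.0389
```

Contact felt at TCP z = 46 mm, within a few mm of seated. Releasing here is far under the drop limit.

Request:
arm_command(
  commands=[0,0,0,0,60,0,0,0,0,70,0,0,0,0,75,0,0,0,0,75],
)

```text
clock: 11.9
tool_pos: [0.4561, -0.3657, 0.0465]
orientation: [85.1, 89.3, -91.2]
force: [0.2, 0.0, -0.7]
opening: 0.0651
```

Request:
arm_command(
  commands=[-20,0,0,0,75,-40,0,0,0,75,-50,0,0,0,75,-50,0,0,0,75,0,0,0,0,75],
)

```text
clock: 12.52
tool_pos: [0.4561, -0.3638, 0.2103]
orientation: [74.0, 89.3, -102.3]
force: [0.2, 0.1, 0.2]
opening: 0.0656
```

```bash
python3 - <<'E'
from h import *
plan((.582,-.106,.25),106)
t=snapshot("top");s=snapshot("scene")
a=cv2.resize(t["frame"][180:270,310:420],None,fx=3.6,fy=3.6,interpolation=cv2.INTER_CUBIC)
b=cv2.resize(s["frame"][120:210,95:205],None,fx=3.6,fy=3.6,interpolation=cv2.INTER_CUBIC)
cv2.imwrite("pics/a7.png",np.hstack([a,b]))
E
```

```text
clock 12.53 pos [ 0.4561 -0.3638  0.2103] az -176.3 tilt [ -0.15  -0.68 -57.3 ] open 0.0656 F [0.2 0.1 0.2] j6 22.2 n 8
[-5.4, -31.1, -17.7, 9.7]
[-5.4, -33.6, -12.2, 9.7]
[-5.4, -35.2, -6.4, 9.7]
[-5.4, -35.8, -0.4, 9.7]
[-5.4, -35.3, 5.7, 9.7]
[-5.4, -33.9, 11.6, 9.7]
[-5.4, -31.4, 17.1, 9.7]
[-5.4, -28.1, 22.2, 9.7]
```

View pics/a7.png

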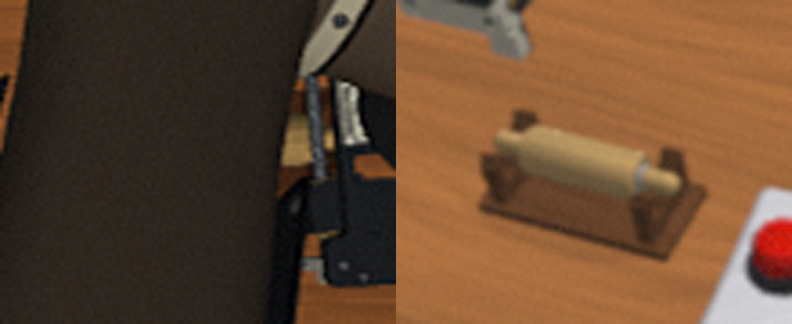

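The pin lies in both notches, tips in the scene half at about (497,138) and (682,183). Moving back to the stop.

```bash
python3 - <<'E'
from h import *
s=snapshot("scene")
U=lambda x,y:(95+(x-396)/3.6-.36,120+y/3.6-.36)
A,B=[at(s,U(*a),.05) for a in((496,138),(682,183))];print(A,B,(A+B)/2)
plan((.582,-.105,.26),187,smax=50)
E
```

```text
[ 0.4555 -0.4451  0.05  ] [ 0.4431 -0.2816  0.05  ] [ 0.4493  -0.36335  0.05   ]
clock 12.68 pos [ 0.4536 -0.3623  0.2051] az -176.4 tilt [ -0.58  -0.44 -57.3 ] open 0.0656 F [ 0.1 -0.8 -1.2] j6 22.2 n 6
[-9.7, -41.4, -24.0, -0.6]
[-9.7, -41.1, -24.4, -0.6]
[-9.7, -40.9, -24.8, -0.6]
[-9.7, -40.7, -25.2, -0.6]
[-9.7, -40.4, -25.6, -0.6]
[-9.7, -40.2, -26.0, -0.6]
```

Request:
arm_command(
  commands=[-10,-41,-24,-0.6,75,-10,-41,-24,-0.6,75,-10,-41,-25,-0.6,75,-10,-41,-25,-0.6,75,-10,-40,-25,-0.6,75],
)

```text
clock: 13.3
tool_pos: [0.5578, -0.1444, 0.2438]
orientation: [5.1, 88.5, -168.6]
force: [0.4, 0.6, 0.1]
opening: 0.0657
```

```bash
python3 - <<'E'
from h import *
t=snapshot("top");s=snapshot("scene")
a=np.radians(3.1);c=np.array([.456,-.3635,.05]);y=np.array([-np.sin(a),np.cos(a),0])
for n,i,o in(("top",t,(310,180)),("scene",s,(95,120))):
    x0,y0=o;f=i["frame"][y0:y0+90,x0:x0+110].astype(int)
    m=((f[...,2]>f[...,0]+35)&(f[...,1]>f[...,0]+22)&(f[...,1]*1.0>.70*f[...,2])).astype(np.uint8)
    k,_,st,ce=cv2.connectedComponentsWithStats(m)
    for j in range(1,k):
        if st[j,4]>60: print(n,st[j]+np.array([x0,y0,0,0,0]),(ce[j]+o).round(1),at(i,ce[j]+o,.055))
    print(proj(i,np.array([c,c+.082*y,c-.082*y,c+[0,0,.01]])).round(1).tolist())
    cv2.imwrite(f"pics/m_{n}.png",m*255)
plan((.582,-.105,.26),187,smax=50)
cv2.imwrite("pics/a8.png",np.hstack([cv2.resize(t["frame"][180:270,310:420],None,fx=3.6,fy=3.6,interpolation=cv2.INTER_CUBIC),cv2.resize(s["frame"][120:210,95:205],None,fx=3.6,fy=3.6,interpolation=cv2.INTER_CUBIC)]))
E
```

```text
top [357 212  50  15 592] [379.8 218.9] [ 0.4522 -0.3737  0.055 ]
top [346 217  12   7  72] [351.9 220. ] [ 0.4483 -0.2983  0.055 ]
[[375.4, 217.6], [345.3, 218.8], [405.4, 216.4], [376.5, 217.4]]
scene [122 154  38  22 382] [138.7 163. ] [ 0.4589 -0.3868  0.055 ]
[[146.6, 165.7], [172.6, 172.5], [121.4, 159.1], [145.9, 163.3]]
clock 13.4 pos [ 0.5595 -0.1426  0.2442] az -173.5 tilt [ -1.39  -0.29 -57.28] open 0.0659 F [ 0.2  0.3 -0.6] j6 1.3 n 1
[-16.6, -34.8, -26.3, -0.5]
```

Pin is within about 4 mm of rest_mid in the top view. On to the twist.

Request:
arm_command(
  commands=[0,-34,-22,-0.5,75,0,0,0,0,75],
)

```text
clock: 13.65
tool_pos: [0.5768, -0.1051, 0.2403]
orientation: [3.6, 88.3, -169.3]
force: [-0.3, -0.1, -0.5]
opening: 0.0657
```

```bash
python3 - <<'E'
from h import *
plan((.582,-.105,.215),187,smax=50)
E
```

```text
clock 13.65 pos [ 0.5768 -0.1051  0.2403] az -172.9 tilt [ -1.68  -0.32 -57.27] open 0.0657 F [-0.3 -0.1 -0.5] j6 -1.7 n 1
[25.1, 0.5, -5.9, 0.1]
```

Request:
arm_command(
  commands=[6,0,-5,0,75,16,-1,-2,0,75,10,-2,0,0,75,8,-1,0,0,75],
)

```text
clock: 14.15
tool_pos: [0.5803, -0.1024, 0.1947]
orientation: [2.6, 88.0, -170.4]
force: [0.4, -0.6, -0.2]
opening: 0.066
```

```bash
python3 - <<'E'
from h import *
plan((.582,-.1055,.191),187,smax=50)
E
```

```text
clock 14.15 pos [ 0.5803 -0.1024  0.1947] az -173.1 tilt [ -1.95  -0.33 -57.27] open 0.066 F [ 0.4 -0.6 -0.2] j6 -2.1 n 1
[3.6, 3.3, -1.5, -0.1]
```

Request:
arm_command(
  commands=[1.5,3,-1.5,0,75,0,0,0,0,75],
)

```text
clock: 14.4
tool_pos: [0.5817, -0.1057, 0.1924]
orientation: [2.7, 88.0, -170.3]
force: [0.1, -0.2, -0.4]
opening: 0.0659
```

Request:
arm_command(
  commands=[0,0,0,0,20,0,0,0,0,20,0,0,0,0,20,0,0,0,0,20],
)

```text
clock: 14.9
tool_pos: [0.5807, -0.1061, 0.1935]
orientation: [2.9, 87.9, -170.2]
force: [-3.3, 0.1, 1.2]
opening: 0.0391
```

Head is gripped at 39 mm opening. Twisting clockwise, lifting slightly.

Request:
arm_command(
  commands=[0,0,0,9,20,-1,0,0,9,20,-1,0,0,9,20],
)

```text
clock: 15.28
tool_pos: [0.5822, -0.1062, 0.1962]
orientation: [32.3, 88.1, -168.5]
force: [0.2, -1.3, -1.1]
opening: 0.0393
```

```bash
python3 - <<'E'
from h import *
plan((.582,-.1055,.196),187);print(get_obs()["moment"].round(2))
E
```

```text
clock 15.28 pos [ 0.5822 -0.1062  0.1962] az 159.2 tilt [ -1.87  -0.38 -57.27] open 0.0393 F [ 0.2 -1.3 -1.1] j6 -29.5 n 3
[0.1, -0.2, 0.1, -9.3]
[0.1, -0.2, 0.1, -9.3]
[0.1, -0.2, 0.1, -9.3]
[-0.55 -0.21  0.06]
```

Request:
arm_command(
  commands=[-1,0,0,8,20,-1,0,0,7,20,0,0,0,0,20],
)

```text
clock: 15.65
tool_pos: [0.5829, -0.1066, 0.1996]
orientation: [49.9, 88.2, -166.4]
force: [0.1, -1.5, -2.8]
opening: 0.0392
```

Request:
arm_command(
  commands=[0,0,0,0,75,0,0,0,0,75,0,0,0,0,75,-15,0,0,0,75,-30,0,0,0,75],
)

```text
clock: 16.27
tool_pos: [0.5838, -0.106, 0.2444]
orientation: [48.4, 88.0, -167.6]
force: [0.1, -0.0, 1.5]
opening: 0.0659
```

Request:
arm_command(
  commands=[-50,10,10,0,75,-20,50,0,0,75,0,60,0,0,75,0,60,0,0,75,0,0,0,0,75],
)

```text
clock: 16.9
tool_pos: [0.472, -0.2492, 0.3306]
orientation: [61.2, 88.6, -154.5]
force: [1.3, -0.1, -0.7]
opening: 0.0659
```

```bash
python3 - <<'E'
from h import *
t=snapshot("top");s=snapshot("scene")
plan((.582,-.1055,.196),187)
a=cv2.resize(t["frame"][110:240,240:420],None,fx=2.2,fy=2.2,interpolation=cv2.INTER_CUBIC)
b=cv2.resize(s["frame"][130:260,110:290],None,fx=2.2,fy=2.2,interpolation=cv2.INTER_CUBIC)
cv2.imwrite("pics/a9.png",np.hstack([a,b]))
for n,i in(("top",t),("scene",s)):
    b=i["frame"].astype(int);m=((b[...,2]>110)&(b[...,1]<60)&(b[...,0]<60)).astype(np.uint8)
    k,_,st,c=cv2.connectedComponentsWithStats(m)
    for j in range(1,k):
        if st[j,4]>50: print(n,st[j],c[j].round(1))
E
```

```text
clock 17.0 pos [ 0.4737 -0.2473  0.3299] az 144.4 tilt [ -1.32  -0.6  -57.28] open 0.0658 F [-0.3 -0.6  0.1] j6 -29.7 n 5
[26.0, -36.2, -1.5, -8.5]
[26.0, -35.6, -6.8, -8.5]
[26.0, -34.2, -12.0, -8.5]
[26.0, -32.1, -16.9, -8.5]
[26.0, -29.2, -21.5, -8.5]
top [142 187  15  16 187] [148.6 194.6]
scene [195 180  16  13 171] [202.2 186.5]
scene [344 193  16  14 176] [352.2 199.7]
```

View pics/a9.png

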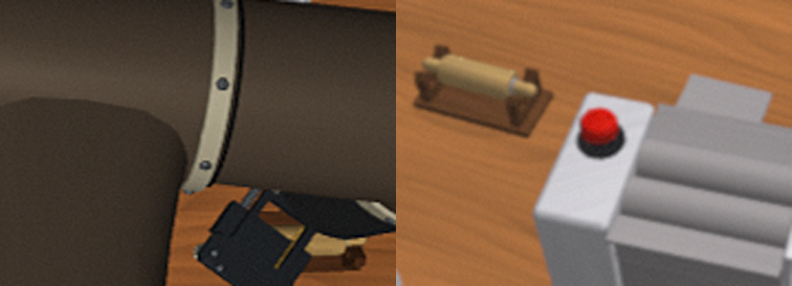

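The red blob in the scene view is back at its starting pixel (202.2,186.5), so the stop is out. The pin lies in its rest and the robot is clear of everything.

Request:
arm_command(
  commands=[0,0,0,0,75,0,0,0,0,75],
)

```text
clock: 17.25
tool_pos: [0.4749, -0.246, 0.33]
orientation: [59.4, 88.6, -156.0]
force: [0.0, -0.7, 1.3]
opening: 0.0658
```

```bash
python3 -c "
from plant import *
print(close_job())"
```

```text
the job is handed in; nothing more can be done
None
```

I handed the job in at about 17 s on the robot's clock, with every step done in order. `close_job()` gives no verdict, so the results below are my own checks.

- **Stop pressed:** I pushed in the stop of the sheeter holding the pin with about 20 N. The crown went down to 215 mm and the head looked about 6 mm lower in the picture, so it latched.
- **Pin moved:** I lifted the pin by its barrel and let it go in the notches of its rest. It touched down with the fingers about 4 mm higher than I expected. The picture after release shows a handle in each notch.
- **Stop released:** I gripped the head, turned it about 42° (0.74 rad) clockwise, then opened the fingers. In the last scene picture the red head is back at exactly its starting pixel, so it is out again. I had no direct reading that the head turned back.
- **Not disturbed:** The other stop's head appears unmoved in the last pictures. The gripper and arm are clear, about 0.33 m up. I did not measure the cup, shaker or scraper again, but the arm was never brought down near them.

**Cameras disagree:** They differ by a few mm on where the pin lies. The top view put it about 4 mm from the rest's mid point. A rougher scene estimate put it about 7 mm away and turned about 1° from the rest. Both are inside the 14 mm and 0.12 rad limits.

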